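# Bring the marmalade to the front of the jar carousel

### The job

On the counter a jar carousel carries a price ticket with an orange band at its customers' side. Turn the carousel by pushing on its rim until the jar with the orange lid stands at the front, centred behind that ticket, then take your hand away and leave it at rest. Do not touch the jars, let none of them tip or jump out of its ring, and leave the other things on the counter where they are.

Things in the scene. Friction and masses are not known exactly. Their poses are not given: they have to be found in the camera images.
- stand: fixed black steel foot, diameter 210 mm, 11 mm high; a flat tongue runs along its +x axis, under the turntable, to the price ticket: white with an orange band, in a black holder 86 mm wide, 45 mm high, leaning back, centred on +x, 170 to 210 mm from the axis. Origin: on the turntable's axis, at counter height. +x is the front, to the customers, roughly away from the robot (within 0.35 rad).
- carousel: oak turntable: scalloped disc, 320 mm in diameter, 20 mm thick, underside 30 mm and top 50 mm above the counter. Turns both ways without end about its upright axis with light friction (about 0.8 N at the rim) and stays where it is left. Origin: centre of its underside; z up; turns with the disc. The outer 38 mm of its top are free of jars and their rings.
- scoop0 (a point): one of five equal finger scoops in the turntable's rim: its centre, 147 mm from the axis, 40 mm above the counter, 36 degrees anticlockwise from the turntable's +x axis. Each is cut right through the disc, 52 mm wide at the rim, 38 mm at its floor, 28 mm deep (floor at radius 132 mm). Below it is free air down to the counter, but for the tongue (8 mm high) at the front.
- jar_orange: the marked jar, marmalade: squat jar 61 mm in diameter, 60 mm tall, 0.2 kg, with an orange lid. It stands loose on spot0 of the turntable. Origin: centre of its underside; z up.
- jar_berry: dark red jar with a white lid, same size as the marked one (61 mm in diameter, 60 mm tall, 0.2 kg), loose on one of spot1 to spot4 of the turntable. Origin: centre of its underside; z up.
- jar_pesto: dull green jar with a black lid, same size as the marked one (61 mm in diameter, 60 mm tall, 0.2 kg), loose on one of spot1 to spot4 of the turntable. Origin: centre of its underside; z up.
- jar_chutney: dark brown jar with a black lid, same size as the marked one (61 mm in diameter, 60 mm tall, 0.2 kg), loose on one of spot1 to spot4 of the turntable. Origin: centre of its underside; z up.
- jar_mustard: beige jar with a white lid, same size as the marked one (61 mm in diameter, 60 mm tall, 0.2 kg), loose on one of spot1 to spot4 of the turntable. Origin: centre of its underside; z up.
- scoop1 (a point): another of the five finger scoops, like scoop0, 108 degrees anticlockwise from the turntable's +x axis; turns with it.
- scoop2 (a point): another of the five finger scoops, like scoop0, 180 degrees anticlockwise from the turntable's +x axis; turns with it.
- scoop3 (a point): another of the five finger scoops, like scoop0, 252 degrees anticlockwise from the turntable's +x axis; turns with it.
- scoop4 (a point): another of the five finger scoops, like scoop0, 324 degrees anticlockwise from the turntable's +x axis; turns with it.
- spot0 (a point): jar place on the turntable, a cork pad flush with its top, within a fixed raised ring of black steel (inside diameter 66 mm, outside 74 mm, 6 mm high) that keeps the jar from sliding: its centre, on the top face, 85 mm from the axis, 0 degrees anticlockwise from the turntable's own +x axis; turns with it (the marked jar's place).
- spot1 (a point): jar place on the turntable, a cork pad flush with its top, within a fixed raised ring of black steel (inside diameter 66 mm, outside 74 mm, 6 mm high) that keeps the jar from sliding: its centre, on the top face, 85 mm from the axis, 72 degrees anticlockwise from the turntable's own +x axis; turns with it.
- spot2 (a point): jar place on the turntable, a cork pad flush with its top, within a fixed raised ring of black steel (inside diameter 66 mm, outside 74 mm, 6 mm high) that keeps the jar from sliding: its centre, on the top face, 85 mm from the axis, 144 degrees anticlockwise from the turntable's own +x axis; turns with it.
- spot3 (a point): jar place on the turntable, a cork pad flush with its top, within a fixed raised ring of black steel (inside diameter 66 mm, outside 74 mm, 6 mm high) that keeps the jar from sliding: its centre, on the top face, 85 mm from the axis, 216 degrees anticlockwise from the turntable's own +x axis; turns with it.
- spot4 (a point): jar place on the turntable, a cork pad flush with its top, within a fixed raised ring of black steel (inside diameter 66 mm, outside 74 mm, 6 mm high) that keeps the jar from sliding: its centre, on the top face, 85 mm from the axis, 288 degrees anticlockwise from the turntable's own +x axis; turns with it.
- coffee_bag: bystander: brown paper bag of coffee, 60 x 84 mm and 190 mm tall, standing on the counter beside the carousel. Origin: centre of its underside.
- oil_bottle: bystander: green glass bottle with a black cap, 60 mm in diameter, 200 mm tall, standing on the counter on the other side. Origin: centre of its underside.
- clipboard: bystander: brown clipboard with paper and a pen, 235 x 165 mm, 18 mm high at its clip, lying on the counter. Origin: centre of its underside.
Things that resemble listed ones, but are neither listed nor needed, are in the scene too. Of the things that look like the jar_orange, the middle-sized one is meant.

How it is judged:
By the outcome, as a careful person would: the job done as asked, in the order asked, and still so for the second after the job is handed in, with the robot touching nothing.
It also fails if it takes over 70 s, if anything falls off the work surface, if the arm or the gripper's body presses on something with over 40 N, if the wrist force passes 120 N, or if a joint passes its speed limit or range.

### The arm

A 6-joint arm with a two-finger parallel gripper is mounted at the origin on the work surface. World frame = base frame: x ahead of the robot, y to its left, z up, the work surface at z = 0. Lengths are in m, angles in rad, forces in N, time in s.
With the tool pointing down it reaches from about 0.325 to 0.875 m from the base axis. Payload 4.4 kg.
Tool frame: the origin (TCP) lies at the centre of the arm's flange, where the gripper is bolted on; the fingertips stand 173 mm ahead of it and the grasp point (between the pads) lies 155 mm ahead of it; z points along the fingers, y is the direction in which the jaws open and shut (so a half turn about z gives the same grasp; the last joint's range is limited). The gripper opens to 85 mm and grips with 20 to 120 N. Pads are 22 mm wide; open, the fingers measure 114 mm over their backs; the gripper's body (76 mm by 85 mm) begins 54 mm behind the grasp point. The pads swing forward as they close: fully open they stand 13 mm farther back than shut.
Start: joints at [1.141, 0.207, 1.542, -0, 1.393, -0.15], TCP at [0.159, 0.553, 0.405] pointing down, gripper open.
Joint ranges: [-2.73, 2.73], [-0.86, 2.22], [0.23, 2.46], [-1.11, 4.25], [0.08, 2.63], [-2.82, 2.82]. Speed limits (rad/s): [2.79, 2.79, 3.14, 3.14, 3.14, 3.14].

### API

Orientations are given as a unit quaternion [w, x, y, z].
In Python, from workcell import read_state, camera, calibration, job_done gives the robot as it stands. The module is installed in compiled form; this text tells all that it offers.
- The arm moves only by the shell command python3 -m pendant 'ROWS'. ROWS is JSON, a list of rows, each an object with "gripper": the finger opening in mm, from 0 to 85.4; "travel": the shift along the tool's x, y, z in mm, a list of three; "spin": the turn about the tool's z in degrees. In form: [{"gripper": gripper, "travel": [dx, dy, dz], "spin": spin}, ...]. A call has exactly 5 rows; each row is the pose to reach, as a shift and turn from the pose commanded when the call began, along the tool's axes at that moment; what a row does not reach only later rows make up. A row lasts 1/10 s, in which the tool goes at most 50 mm and 8.59 degrees, less where a joint would pass 70% of its speed; a pose out of reach is approached as far as the arm can. A call with a gripper value outside its range is refused whole. The fingers move at their own pace and stop on an object; the grip force is fixed at half the most. Time passes only in rows, so rows that repeat a pose let the fingers close, or fill a call up. It gives the time, the measured TCP pose, the force and the opening at its end, in the units of the state.
- read_state(): the state, without advancing time (a new reading comes with each control period).
- camera(name): name is "scene" or "top" or "wrist"; returns the picture (480x640x3 uint8, red, green, blue); there is no depth.
- calibration(name): a dict with "camera_matrix" (3x3 intrinsics, pixels), "R" (3x3) and "t" (3): a world point X has camera coordinates R X + t; the wrist camera has in their place "tool_from_camera" (4x4, takes a point from camera to tool coordinates, whose origin is the TCP and whose axes are the flange's). Camera axes: x right, y down, z forward; pixel columns grow to the right and rows downward; lengths in m; the calibration is good to about 2 mm. A picture is of the moment at which its call begins: read the wrist's pose just before it. calibration takes no time and is no camera call.
- job_done(): hands the job in, once; it reports no verdict.
The state is a dict: "clock": time; "qpos": joint angles; "qvel": joint speeds; "joint_efforts": joint torques, N m; "eef_pos": TCP position; "tcp_rot": TCP orientation; "ft_force": force on the tool from outside, world axes, zero at the start; "torque": the same for the moment, N m; "gripper_width": opening from 0.0 (shut) to 1.0 (fully open).
Only numpy, scipy, OpenCV 4.12 (cv2) and the standard library are available. Lean on these libraries where they do the work, as an engineer would, in place of code of your own. Each camera call takes 0.05 s, during which the arm holds its last target. There are 200 camera calls.

## Working session

There is one attempt and no reset: what is moved stays moved. The work goes in short steps, Python scripts to look and compute and a shell command to move; the robot and the scene stay as the last step left them, time stands still between calls to the robot, and variables do not carry over. Pictures are saved under pics/ and viewed, about 8 in all and at most 12, crops included, and the job is handed in when it is done.

```bash
mkdir -p pics; python3 - <<'E'
from workcell import *
import cv2
s=read_state(); print({k:s[k] for k in('clock','eef_pos','tcp_rot','gripper_width')})
for n in('top','scene'):
    im=camera(n); cv2.imwrite(f'pics/{n}0.png',im[...,::-1]); c=calibration(n); print(n,c)
E
```

```text
{'clock': 0.0, 'eef_pos': array([0.15864712, 0.55228213, 0.40348416]), 'tcp_rot': array([-3.39610304e-04,  1.39440772e-01,  9.90229704e-01, -1.13535031e-03]), 'gripper_width': 0.997504801996399}
top {'camera_matrix': array([[529.89097522,   0.        , 319.48101651],
       [  0.        , 529.89097522, 243.53966881],
       [  0.        ,   0.        ,   1.        ]]), 'R': array([[ 6.59413735e-02, -9.97823486e-01, -1.60062474e-04],
       [-9.76091547e-01, -6.44719159e-02, -2.07578090e-01],
       [ 2.07115974e-01,  1.38442200e-02, -9.78218437e-01]]), 't': array([0.04553092, 0.53397145, 1.28290621])}
scene {'camera_matrix': array([[504.64675522,   0.        , 316.05092027],
       [  0.        , 504.64675522, 228.89258448],
       [  0.        ,   0.        ,   1.        ]]), 'R': array([[-0.60539516,  0.7957509 ,  0.01664965],
       [ 0.63838947,  0.49795762, -0.58693874],
       [-0.47534785, -0.34470091, -0.80946013]]), 't': array([ 0.290693  , -0.32918608,  1.46666748])}
```

View pics/top0.png

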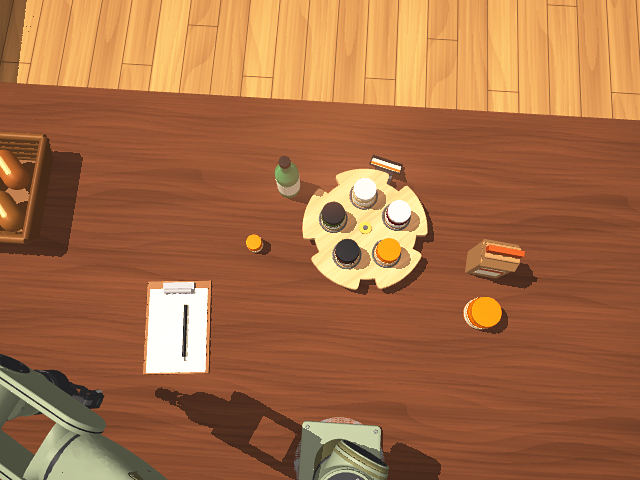

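View pics/scene0.png

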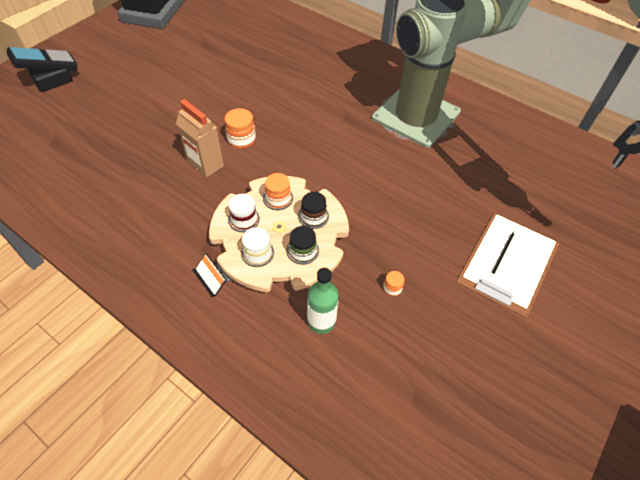

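Orange-lidded candidates in the top view are a small jar at (255,243), the jar on the carousel at (388,251) and a large jar at (483,312). The middle-sized one on the carousel fits the description, and I'll confirm that in a crop. The ticket is at (387,163), the axis near (365,228), the bottle to the left and the coffee bag to the right.

```bash
cat > h.py <<'E'
import numpy as np, cv2
from workcell import *
def ray(c,px,z):
    K,R,t=c['camera_matrix'],c['R'],c['t']
    C=-R.T@t; d=R.T@np.linalg.solve(K,[px[0],px[1],1.]); return C+d*(z-C[2])/d[2]
def proj(c,X):
    p=c['camera_matrix']@(c['R']@np.asarray(X,float)+c['t']); return p[:2]/p[2]
def blobs(im,lo,hi,amin):
    m=cv2.inRange(cv2.cvtColor(im,cv2.COLOR_RGB2HSV),lo,hi)
    n,l,s,ce=cv2.connectedComponentsWithStats(m)
    return [(int(s[i,4]),ce[i].round(1),s[i,:4]) for i in range(1,n) if s[i,4]>=amin],m
def measure(n='top'):
    im=camera(n); c=calibration(n)
    orange,_=blobs(im,(8,190,150),(22,255,255),12)
    return im,c,orange
E
python3 - <<'E'
from h import *
for n in('top','scene'):
    im,c,o=measure(n)
    print(n); 
    for b in o: print(b, ray(c,b[1],.11).round(3), ray(c,b[1],.03).round(3))
    if n=='top':
        hsv=cv2.cvtColor(im,cv2.COLOR_RGB2HSV)
        for p in((365,180),(320,250),(340,225),(365,228),(200,150)): print(p,hsv[p[1],p[0]])
        m=cv2.inRange(hsv,(15,50,150),(32,190,255)); m[:130]=0;m[:, :295]=0;m[300:]=0;m[:,435:]=0
        q=max(cv2.findContours(m,0,2)[0],key=cv2.contourArea)[:,0]
        P=np.array([ray(c,p,.05)[:2] for p in q]); (cx,cy),r=cv2.minEnclosingCircle((P*1000).astype(np.float32)); print('disc',cx,cy,r)
        print('hub',ray(c,(365,228),.05))
        a=np.degrees(np.arctan2(P[:,1]-cy/1e3,P[:,0]-cx/1e3)); rr=np.hypot(P[:,0]-cx/1e3,P[:,1]-cy/1e3)*1e3
        for k in range(-180,180,6):
            s=(a>=k)&(a<k+6); print(k, int(rr[s].min()) if s.any() else '-',end='; ')
        cv2.imwrite('pics/crop1.png',cv2.resize(im[140:340,230:520,::-1],None,fx=2.7,fy=2.7,interpolation=cv2.INTER_CUBIC))
E
```

```text
top
(369, array([  8.8, 169.3]), array([  0, 150,  20,  37], dtype=int32)) [0.656 0.867 0.11 ] [0.682 0.918 0.03 ]
(45, array([385.4, 166.2]), array([371, 161,  29,  11], dtype=int32)) [ 0.726 -0.072  0.11 ] [ 0.757 -0.08   0.03 ]
(96, array([  5.9, 206.7]), array([  0, 194,  15,  23], dtype=int32)) [0.56  0.855 0.11 ] [0.58  0.906 0.03 ]
(56, array([  3.3, 222.5]), array([  0, 215,  11,  13], dtype=int32)) [0.52  0.854 0.11 ] [0.537 0.905 0.03 ]
(202, array([253.3, 242.1]), array([246, 234,  16,  17], dtype=int32)) [0.511 0.24  0.11 ] [0.528 0.252 0.03 ]
(480, array([388. , 250.2]), array([376, 238,  25,  26], dtype=int32)) [ 0.513 -0.086  0.11 ] [ 0.529 -0.096  0.03 ]
(227, array([505.2, 250.2]), array([486, 245,  39,  12], dtype=int32)) [ 0.532 -0.369  0.11 ] [ 0.549 -0.396  0.03 ]
(865, array([484.1, 311.9]), array([467, 297,  35,  31], dtype=int32)) [ 0.38  -0.318  0.11 ] [ 0.388 -0.343  0.03 ]
(365, 180) [ 24  10 255]
(320, 250) [ 24  99 255]
(340, 225) [ 16  50 107]
(365, 228) [177  17 133]
(200, 150) [ 10 164 152]
disc 580.121826171875 -30.67494010925293 159.8601837158203
hub
[... 214 characters left out ...]
 158; -66 157; -60 157; -54 158; -48 -; -42 130; -36 129; -30 129; -24 133; -18 157; -12 157; -6 159; 0 -; 6 159; 12 156; 18 156; 24 156; 30 130; 36 129; 42 128; 48 130; 54 136; 60 157; 66 156; 72 157; 78 156; 84 158; 90 -; 96 -; 102 128; 108 128; 114 128; 120 129; 126 157; 132 157; 138 159; 144 157; 150 157; 156 157; 162 157; 168 157; 174 130; scene
(25, array([235.2, 133.5]), array([227, 128,  20,   8], dtype=int32)) [ 0.458 -0.272  0.11 ] [ 0.401 -0.337  0.03 ]
(17, array([244.5, 145.9]), array([237, 143,  16,   5], dtype=int32)) [ 0.476 -0.225  0.11 ] [ 0.42  -0.285  0.03 ]
(16, array([270.1, 194.6]), array([266, 190,  11,   8], dtype=int32)) [ 0.555 -0.076  0.11 ] [ 0.507 -0.123  0.03 ]
```

View pics/crop1.png

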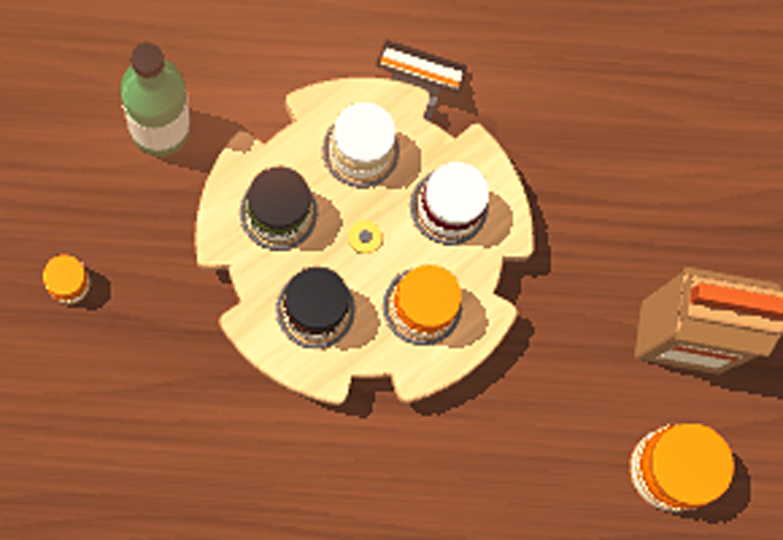

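The crop confirms it: the squat jar on the carousel is the marked one, with a smaller loose decoy on the left and a larger one on the right. Next I'll refine the angles and work out the approach. The plan is to put the closed fingers in the scoop facing the robot and sweep it anticlockwise.

```bash
cat >> h.py <<'E'
from scipy.spatial.transform import Rotation as Ro
AX=np.array([.5797,-.0316])
def scoops(im,c):
    hsv=cv2.cvtColor(im,cv2.COLOR_RGB2HSV)
    m=cv2.inRange(hsv,(15,50,150),(32,190,255)); m[:130]=0;m[:, :295]=0;m[300:]=0;m[:,435:]=0
    q=max(cv2.findContours(m,0,1)[0],key=cv2.contourArea)[:,0]
    P=np.array([ray(c,p,.05)[:2] for p in q])-AX; a=np.arctan2(P[:,1],P[:,0]); r=np.hypot(*P.T)
    g=np.linspace(-np.pi,np.pi,1440,endpoint=False); o=np.argsort(a)
    d=(np.interp(g,a[o],r[o],period=2*np.pi)<.146)*1.
    return np.degrees(np.angle((d*np.exp(5j*g)).sum()))/5   # scoop angle mod 72
def to(xyz,psi):
    s=read_state(); w,x,y,z=s['tcp_rot']; R=Ro.from_quat([x,y,z,w])
    p=np.degrees(np.arctan2(*R.as_matrix()[1::-1,1])); 
    print('pos',s['eef_pos'].round(4),'psi',p.round(2),'t',s['clock'],'travel',(R.inv().apply(np.array(xyz)-s['eef_pos'])*1e3).round(1),'spin',round(-(psi-p),1))
def pol(r,th,z): return [AX[0]+r*np.cos(np.radians(th)),AX[1]+r*np.sin(np.radians(th)),z]
E
python3 - <<'E'
from h import *
im,c,_=measure(); f=scoops(im,c); print('scoop mod72',f)
print('lid',np.degrees(np.arctan2(*(ray(c,(388,250.2),.11)[:2]-AX)[::-1])))
# ticket: dark holder+band pixels
hsv=cv2.cvtColor(im,cv2.COLOR_RGB2HSV)
for lo,hi in(((0,0,200),(180,70,255)),((5,150,200),(25,255,255))):
    m=cv2.inRange(hsv[150:180,360:412],lo,hi); y,x=np.nonzero(m); ctr=(x.min()+x.max())/2+360,(y.min()+y.max())/2+150
    for z in(.02,.03,.04):
        v=ray(c,ctr,z)[:2]-AX; print(ctr,len(x),z,np.hypot(*v),np.degrees(np.arctan2(v[1],v[0])))
th=f+144 if f>0 else f+216
print('start scoop',th); to(pol(.15,th,.36),th-180)
for p in((487,272),(289,192)): print('bystander',ray(c,p,0))
b=np.radians
for d in(3,6,9,12,15): # tool y outward (+) radial? direction checked: y axis at psi=th-180 points inward
    print(d,'along tangent',150*np.sin(b(d)),'inward',150*(1-np.cos(b(d))))
E
```

```text
scoop mod72 -29.57073837961638
lid -140.63914640533406
(np.float64(380.0), np.float64(168.5)) 134 0.02 0.17687049268471663 -11.531273552363482
(np.float64(380.0), np.float64(168.5)) 134 0.03 0.17303496682868508 -11.466328431210606
(np.float64(380.0), np.float64(168.5)) 134 0.04 0.16919967337354475 -11.398438963253366
(np.float64(379.5), np.float64(166.0)) 73 0.02 0.18339485122364255 -10.59549367166535
(np.float64(379.5), np.float64(166.0)) 73 0.03 0.17951443153292077 -10.519757941803256
(np.float64(379.5), np.float64(166.0)) 73 0.04 0.1756343393591501 -10.440675779816072
start scoop 186.4292616203836
pos [0.1587 0.5525 0.4041] psi 73.97 t 0.25 travel [-427.3 -502.4   44.6] spin 67.5
bystander [ 0.49480663 -0.35902571  0.        ]
bystander [0.67771281 0.17260447 0.        ]
3 along tangent 7.850393436441575 inward 0.20556978681392502
6 along tangent 15.679269490148021 inward 0.8217156947590065
9 along tangent 23.46516975603463 inward 1.8467489107293344
12 along tangent 31.1867536226639 inward 3.2778598899291467
15 along tangent 38.82285676537811 inward 5.111126056639753
```

```bash
python3 -m pendant '[{"gripper":0,"travel":[-427,-502,30],"spin":69},{"gripper":0,"travel":[-427,-502,30],"spin":69},{"gripper":0,"travel":[-427,-502,30],"spin":69},{"gripper":0,"travel":[-427,-502,30],"spin":69},{"gripper":0,"travel":[-427,-502,30],"spin":69}]'; python3 -c "
from h import *
to(pol(.15,185,.36),5)"
```

```text
clock: 0.75
eef_pos: [0.262, 0.3234, 0.3932]
tcp_rot: [0.0, 0.495, 0.869, 0.0]
ft_force: [1.5, 0.2, 0.9]
gripper_width: 0.147
pos [0.262  0.3234 0.3932] psi 30.7 t 0.75 travel [-402.4  -43.2   33.3] spin 25.7
```

```bash
python3 -m pendant '[{"gripper":0,"travel":[-402,-43,33],"spin":26},{"gripper":0,"travel":[-402,-43,33],"spin":26},{"gripper":0,"travel":[-402,-43,33],"spin":26},{"gripper":0,"travel":[-402,-43,33],"spin":26},{"gripper":0,"travel":[-402,-43,33],"spin":26}]'; python3 -c "
from h import *
to(pol(.15,185,.36),5)"
```

```text
clock: 1.25
eef_pos: [0.3669, 0.0972, 0.3732]
tcp_rot: [0.0, 0.676, 0.737, 0.001]
ft_force: [1.4, 0.8, 0.4]
gripper_width: 0.001
pos [0.3669 0.0972 0.3732] psi 4.99 t 1.25 travel [-146.8   50.8   13.2] spin -0.0
```

```bash
python3 -m pendant '[{"gripper":0,"travel":[-147,51,13],"spin":0},{"gripper":0,"travel":[-147,51,13],"spin":0},{"gripper":0,"travel":[-147,51,13],"spin":0},{"gripper":0,"travel":[-147,51,13],"spin":0},{"gripper":0,"travel":[-147,51,13],"spin":0}]'; python3 -c "
from h import *
to(pol(.15,185,.36),5)
cv2.imwrite('pics/w1.png',camera('wrist')[...,::-1]); print(calibration('wrist'))"
```

```text
clock: 1.75
eef_pos: [0.4305, -0.0442, 0.3597]
tcp_rot: [-0.001, 0.677, 0.736, -0.0]
ft_force: [0.3, 0.6, -0.2]
gripper_width: -0.003
pos [ 0.4305 -0.0442  0.3597] psi 4.8 t 1.75 travel [-0.5 -0.3 -0.3] spin -0.2
{'camera_matrix': array([[340.59874608,   0.        , 320.32695745],
       [  0.        , 340.59874608, 239.8450328 ],
       [  0.        ,   0.        ,   1.        ]]), 'tool_from_camera': array([[-1.00277268e-03, -9.59458952e-01, -2.81846614e-01,
         7.15739560e-02],
       [ 9.99999338e-01, -8.03188917e-04, -8.23658008e-04,
        -1.11838592e-04],
       [ 5.63889973e-04, -2.81847253e-01,  9.59459123e-01,
         3.19149728e-02],
       [ 0.00000000e+00,  0.00000000e+00,  0.00000000e+00,
         1.00000000e+00]])}
```

View pics/w1.png

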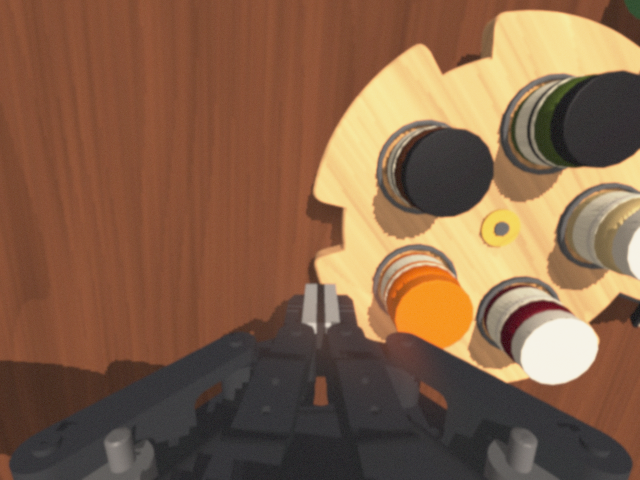

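Wrist view: the scoop facing the robot spans roughly (315,205) to (316,252) at the rim, with floor corners (345,208) and (342,247). The hub is at (501,228) and the fingertips are at (320,300). I'll cast these onto z = 0.05.

```bash
cat >> h.py <<'E'
def wcal():
    s=read_state(); w,x,y,z=s['tcp_rot']; c=calibration('wrist'); T=np.eye(4); T[:3,:3]=Ro.from_quat([x,y,z,w]).as_matrix(); T[:3,3]=s['eef_pos']
    M=np.linalg.inv(T@c['tool_from_camera']); return dict(camera_matrix=c['camera_matrix'],R=M[:3,:3],t=M[:3,3])
def ang(v): return np.degrees(np.arctan2(v[1],v[0]))
E
python3 -c "
from h import *
c=wcal(); h=ray(c,(501,228),.053)[:2]; print('hub',h)
for p in((315,205),(316,252),(345,208),(342,247)):
    v=ray(c,p,.05)[:2]-h; print(p,v,np.hypot(*v),ang(v)%360)
P=ray(c,(416,283),.056);print('ring?',P)
"
```

```text
hub [ 0.57895997 -0.02880214]
(315, 205) [-0.15566952  0.00557069] 0.15576916271230226 177.95052327670734
(316, 252) [-0.15153043 -0.03506396] 0.1555344105363246 193.02886154343057
(345, 208) [-0.13074125  0.0051795 ] 0.1308438014566565 177.73133290515582
(342, 247) [-0.12974423 -0.02868027] 0.1328763400977731 192.4649182069704
ring? [ 0.51564248 -0.08259253  0.056     ]
```

The scoop centre is at about 185.2°, right under the fingers. I'll lower the fingers into it.

```bash
python3 -m pendant '[{"gripper":0,"travel":[0,0,35],"spin":0},{"gripper":0,"travel":[0,0,70],"spin":0},{"gripper":0,"travel":[0,0,105],"spin":0},{"gripper":0,"travel":[0,0,135],"spin":0},{"gripper":0,"travel":[0,0,149],"spin":0}]'; python3 -m pendant '[{"gripper":0,"travel":[-3,0,0],"spin":0},{"gripper":0,"travel":[-6,0.1,0],"spin":-2},{"gripper":0,"travel":[-10,0.3,0],"spin":-4},{"gripper":0,"travel":[-14,0.7,0],"spin":-5},{"gripper":0,"travel":[-18.3,1.1,0],"spin":-7}]'; python3 -c "
from h import *
to(pol(.15,192,.211),12)
im,c,o=measure(); print([ (b[1],ang(ray(c,b[1],.11)[:2]-AX)) for b in o if 350<b[1][0]<420 and b[1][1]>180])
cv2.imwrite('pics/top2.png',cv2.resize(im[140:340,230:520,::-1],None,fx=2.7,fy=2.7,interpolation=cv2.INTER_CUBIC))"
```

```text
clock: 2.3
eef_pos: [0.4281, -0.0404, 0.2085]
tcp_rot: [-0.003, 0.674, 0.738, -0.001]
ft_force: [0.8, 0.1, -1.6]
gripper_width: 0.0
clock: 2.8
eef_pos: [0.4334, -0.0605, 0.2122]
tcp_rot: [0.001, 0.628, 0.778, 0.001]
ft_force: [0.5, 1.4, 0.4]
gripper_width: 0.001
pos [ 0.4334 -0.0605  0.2122] psi 12.13 t 2.8 travel [-2.2 -0.9  1.2] spin 0.1
[(array([392.5, 241.5]), np.float64(-124.51809806198814))]
```

View pics/top2.png

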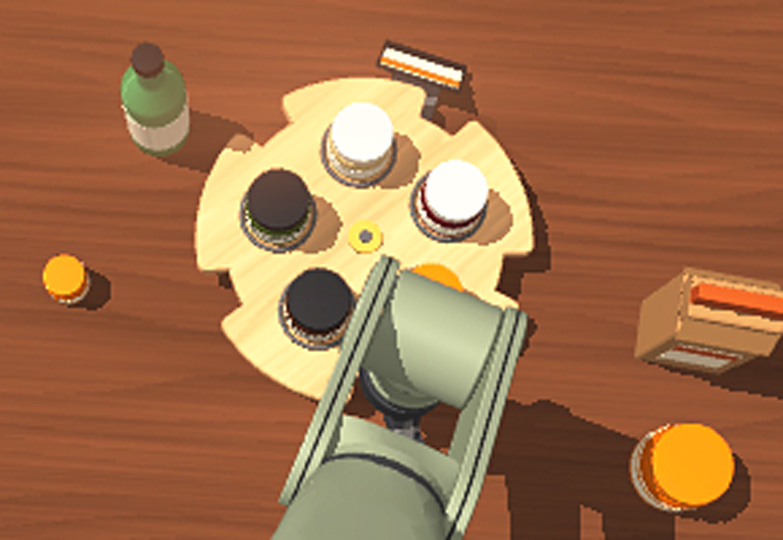

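```bash
python3 -m pendant '[{"gripper":0,"travel":[-5.2,0.1,0],"spin":-2},{"gripper":0,"travel":[-13.1,0.6,0],"spin":-5},{"gripper":0,"travel":[-20.9,1.5,0],"spin":-8},{"gripper":0,"travel":[-31.2,3.3,0],"spin":-12},{"gripper":0,"travel":[-38.8,5.1,0],"spin":-15}]'; python3 -m pendant '[{"gripper":0,"travel":[-7.9,0.2,0],"spin":-3},{"gripper":0,"travel":[-15.7,0.8,0],"spin":-6},{"gripper":0,"travel":[-23.5,1.8,0],"spin":-9},{"gripper":0,"travel":[-31.2,3.3,0],"spin":-12},{"gripper":0,"travel":[-38.8,5.1,0],"spin":-15}]'; python3 -c "
from h import *
to(pol(.15,222,.211),42)"
```

```text
clock: 3.35
eef_pos: [0.4464, -0.0979, 0.2119]
tcp_rot: [0.001, 0.522, 0.853, 0.0]
ft_force: [0.7, 0.8, -0.7]
gripper_width: -0.004
clock: 3.85
eef_pos: [0.4683, -0.1299, 0.2118]
tcp_rot: [0.0, 0.406, 0.914, -0.0]
ft_force: [-1.0, 0.4, 0.5]
gripper_width: 0.002
pos [ 0.4683 -0.1299  0.2118] psi 42.13 t 3.85 travel [-1.4 -1.4  0.8] spin 0.1
```

```bash
python3 -m pendant '[{"gripper":0,"travel":[-7.9,-0.5,0],"spin":-3},{"gripper":0,"travel":[-15.7,-0.2,0],"spin":-6},{"gripper":0,"travel":[-23.5,0.5,0],"spin":-9},{"gripper":0,"travel":[-31.2,1.8,0],"spin":-12},{"gripper":0,"travel":[-39,3.6,0],"spin":-15}]'; python3 -m pendant '[{"gripper":0,"travel":[-7.9,0.2,0],"spin":-3},{"gripper":0,"travel":[-15.7,0.8,0],"spin":-6},{"gripper":0,"travel":[-23.5,1.8,0],"spin":-9},{"gripper":0,"travel":[-31.2,3.3,0],"spin":-12},{"gripper":0,"travel":[-38.8,5.1,0],"spin":-15}]'; python3 -c "
from h import *
to(pol(.15,252,.211),72)"
```

```text
clock: 4.35
eef_pos: [0.4972, -0.1563, 0.2117]
tcp_rot: [-0.0, 0.283, 0.959, 0.0]
ft_force: [0.1, 2.0, -0.3]
gripper_width: 0.003
clock: 4.85
eef_pos: [0.5325, -0.1733, 0.2117]
tcp_rot: [-0.0, 0.155, 0.988, -0.0]
ft_force: [-1.1, -1.0, 0.7]
gripper_width: -0.001
pos [ 0.5325 -0.1733  0.2117] psi 72.13 t 4.85 travel [-1.1 -0.6  0.7] spin 0.1
```

```bash
python3 -m pendant '[{"gripper":0,"travel":[-7.9,0.2,0],"spin":-3},{"gripper":0,"travel":[-15.7,0.8,0],"spin":-6},{"gripper":0,"travel":[-23.5,1.8,0],"spin":-9},{"gripper":0,"travel":[-31.2,3.3,0],"spin":-12},{"gripper":0,"travel":[-38.8,5.1,0],"spin":-15}]'; python3 -m pendant '[{"gripper":0,"travel":[-7.9,-0.3,0],"spin":-3},{"gripper":0,"travel":[-15.7,0.2,0],"spin":-6},{"gripper":0,"travel":[-23.5,1,0],"spin":-9},{"gripper":0,"travel":[-31.2,2.5,0],"spin":-12},{"gripper":0,"travel":[-38.8,4.3,0],"spin":-15}]'; python3 -c "
from h import *
to(pol(.15,282,.211),102)
im,c,o=measure(); print([ (b[1],ang(ray(c,b[1],.11)[:2]-AX)) for b in o if 350<b[1][0]<430 and b[1][1]>160])
cv2.imwrite('pics/top3.png',cv2.resize(im[140:340,230:520,::-1],None,fx=2.7,fy=2.7,interpolation=cv2.INTER_CUBIC))"
```

```text
clock: 5.35
eef_pos: [0.571, -0.1806, 0.2118]
tcp_rot: [0.0, 0.025, 1.0, -0.0]
ft_force: [-0.5, -1.6, -0.2]
gripper_width: -0.004
clock: 5.85
eef_pos: [0.61, -0.178, 0.2118]
tcp_rot: [-0.0, -0.106, 0.994, -0.0]
ft_force: [-0.2, -0.9, -0.5]
gripper_width: 0.0
pos [ 0.61   -0.178   0.2118] psi 102.12 t 5.85 travel [-0.8 -0.4  0.8] spin 0.1
[(array([385.4, 166.2]), np.float64(-15.222950426638691)), (array([392.6, 202. ]), np.float64(-48.16589906371082))]
```

View pics/top3.png

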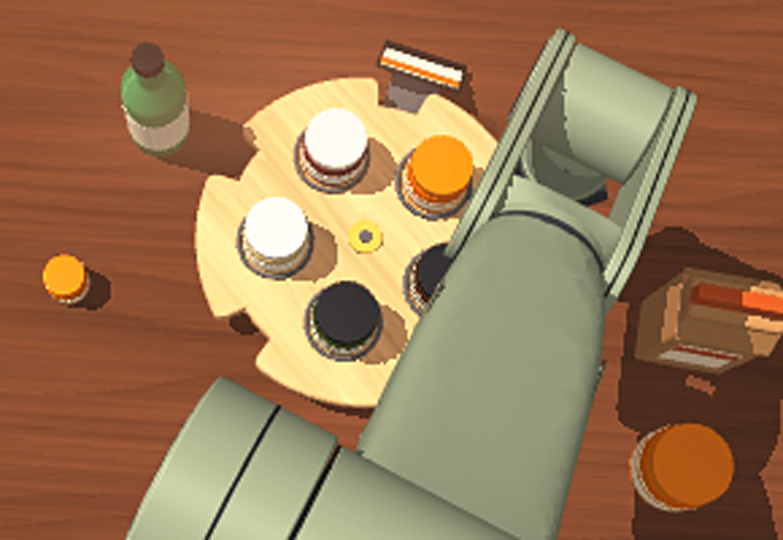

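```bash
python3 -m pendant '[{"gripper":0,"travel":[-7.9,0,0],"spin":-3},{"gripper":0,"travel":[-15.7,0.5,0],"spin":-6},{"gripper":0,"travel":[-23.5,1.4,0],"spin":-9},{"gripper":0,"travel":[-31.2,2.9,0],"spin":-12},{"gripper":0,"travel":[-38.8,4.7,0],"spin":-15}]'; python3 -m pendant '[{"gripper":0,"travel":[-4.5,0.1,0],"spin":-2},{"gripper":0,"travel":[-7.9,0.2,0],"spin":-3},{"gripper":0,"travel":[-10.5,0.4,0],"spin":-4},{"gripper":0,"travel":[-12,0.5,0],"spin":-5},{"gripper":0,"travel":[-13,0.6,0],"spin":-5}]'; python3 -m pendant '[{"gripper":0,"travel":[6,0,0],"spin":0},{"gripper":0,"travel":[7,0,-30],"spin":0},{"gripper":0,"travel":[7,0,-75],"spin":0},{"gripper":0,"travel":[7,0,-120],"spin":0},{"gripper":0,"travel":[7,0,-160],"spin":0}]';  python3 -m pendant '[{"gripper":0,"travel":[0,0,0],"spin":0},{"gripper":0,"travel":[0,0,0],"spin":0},{"gripper":0,"travel":[0,0,0],"spin":0},{"gripper":0,"travel":[0,0,0],"spin":0},{"gripper":0,"travel":[0,0,0],"spin":0}]'; python3 -c "
from h import *
to(pol(.15,302,.211),122)
cv2.imwrite('pics/w4.png',camera('wrist')[...,::-1])"
```

```text
clock: 6.4
eef_pos: [0.6468, -0.1655, 0.2116]
tcp_rot: [-0.0, -0.234, 0.972, -0.0]
ft_force: [-0.5, -1.0, -0.5]
gripper_width: 0.001
clock: 6.9
eef_pos: [0.658, -0.1594, 0.2111]
tcp_rot: [-0.0, -0.276, 0.961, -0.0]
ft_force: [-0.8, -0.5, 0.1]
gripper_width: -0.003
clock: 7.4
eef_pos: [0.6517, -0.1634, 0.3731]
tcp_rot: [0.0, -0.275, 0.961, -0.0]
ft_force: [0.7, -1.0, 1.0]
gripper_width: -0.0
clock: 7.9
eef_pos: [0.6516, -0.163, 0.3687]
tcp_rot: [-0.002, -0.276, 0.961, 0.001]
ft_force: [-0.4, -0.3, 0.3]
gripper_width: -0.001
pos [ 0.6516 -0.163   0.3687] psi 121.99 t 7.9 travel [ -9.   -1.  157.6] spin -0.0
```

View pics/w4.png

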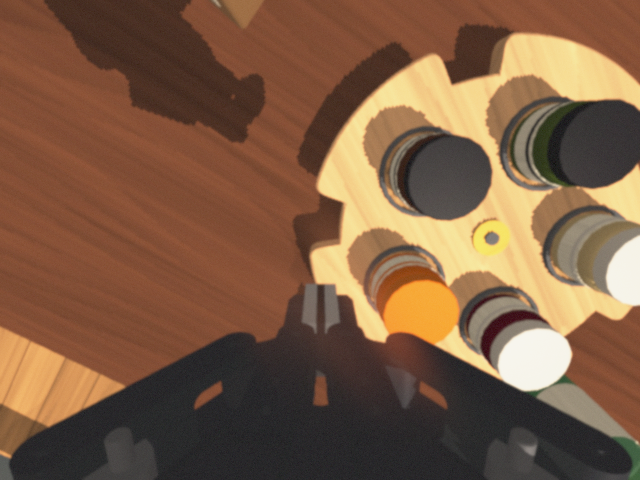

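The fingers hide the ticket from here, so I'll turn the tool half round in the air. That lets the wrist camera see the hub, jar and ticket in one picture.

```bash
python3 -m pendant '[{"gripper":0,"travel":[0,0,-20],"spin":43},{"gripper":0,"travel":[0,0,-40],"spin":43},{"gripper":0,"travel":[0,0,-40],"spin":43},{"gripper":0,"travel":[0,0,-40],"spin":43},{"gripper":0,"travel":[0,0,-40],"spin":43}]' >/dev/null; python3 -m pendant '[{"gripper":0,"travel":[0,0,0],"spin":43},{"gripper":0,"travel":[0,0,0],"spin":43},{"gripper":0,"travel":[0,0,0],"spin":43},{"gripper":0,"travel":[0,0,0],"spin":43},{"gripper":0,"travel":[0,0,0],"spin":43}]' >/dev/null;python3 -m pendant '[{"gripper":0,"travel":[0,0,0],"spin":43},{"gripper":0,"travel":[0,0,0],"spin":43},{"gripper":0,"travel":[0,0,0],"spin":43},{"gripper":0,"travel":[0,0,0],"spin":43},{"gripper":0,"travel":[0,0,0],"spin":43}]'>/dev/null;python3 -m pendant '[{"gripper":0,"travel":[0,0,0],"spin":43},{"gripper":0,"travel":[0,0,0],"spin":43},{"gripper":0,"travel":[0,0,0],"spin":43},{"gripper":0,"travel":[0,0,0],"spin":43},{"gripper":0,"travel":[0,0,0],"spin":43}]'; python3 -m pendant '[{"gripper":0,"travel":[0,0,0],"spin":0},{"gripper":0,"travel":[0,0,0],"spin":0},{"gripper":0,"travel":[0,0,0],"spin":0},{"gripper":0,"travel":[0,0,0],"spin":0},{"gripper":0,"travel":[0,0,0],"spin":0}]'; python3 -c "
from h import *
to(pol(.15,302,.211),-58)
cv2.imwrite('pics/w5.png',camera('wrist')[...,::-1])"
```

```text
clock: 9.95
eef_pos: [0.652, -0.1631, 0.4101]
tcp_rot: [-0.0, 0.94, 0.34, -0.001]
ft_force: [-0.5, -1.0, 0.4]
gripper_width: 0.001
clock: 10.45
eef_pos: [0.6521, -0.1631, 0.4109]
tcp_rot: [-0.0, 0.939, 0.343, -0.0]
ft_force: [-0.3, 0.7, 0.7]
gripper_width: -0.0
pos [ 0.6521 -0.1631  0.4109] psi -49.85 t 10.45 travel [  8.2   1.3 199.9] spin 8.2
```

View pics/w5.png

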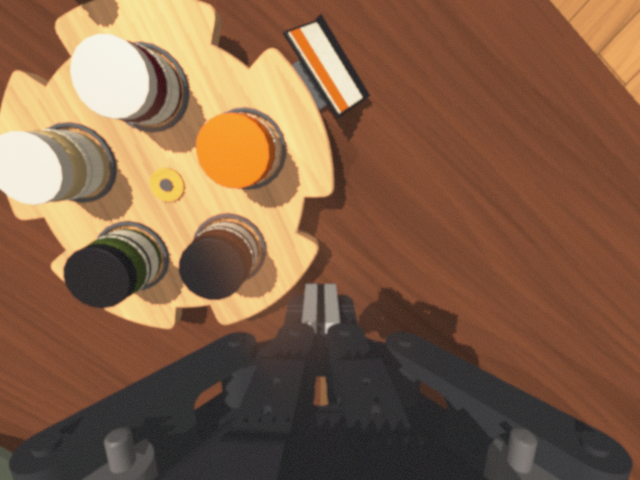

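Now everything is in one view: hub (167,185), orange lid (236,150), and ticket corners (284,34), (321,16), (368,96) and (332,114). The tongue is at about (310,85), and the scoop behind the orange jar is around (310,215).

```bash
cat >> h.py <<'E'
def scoopw(im,c,hub):
    hsv=cv2.cvtColor(im,cv2.COLOR_RGB2HSV); m=cv2.inRange(hsv,(13,50,120),(32,190,255))
    g=np.radians(np.arange(-180,180,.5)); out=[]
    for a in g:   # fraction of oak along the ring r=.138-.152
        v=[]
        for r in(.138,.142,.146,.15,.153):
            u=np.round(proj(c,[hub[0]+r*np.cos(a),hub[1]+r*np.sin(a),.05])).astype(int)
            if 0<=u[0]<640 and 0<=u[1]<480: v.append(m[u[1],u[0]]>0)
        out.append(np.mean(v) if len(v)==5 else np.nan)
    return np.degrees(g),np.array(out)
E
cat > w.py <<'E'
from h import *
import sys
px=eval(sys.argv[1]); c=wcal(); im=cv2.imread(sys.argv[2])[...,::-1].copy()
h=ray(c,px['hub'],.053)[:2]; print('hub',h)
for z1,z2 in((.045,.01),(.01,.045)):
    A,B=[np.mean([ray(c,p,z)[:2] for p in q],0)-h for q,z in((px['in'],z1),(px['out'],z2))]
    print('inner z',z1,np.hypot(*A),ang(A),'outer',np.hypot(*B),ang(B))
    T=[ray(c,p,z1)[:2] for p in px['in']]; print(' edge len',np.hypot(*(T[1]-T[0])),'normal',ang(T[1]-T[0])+90, ang(T[1]-T[0])-90)
v=ray(c,px['lid'],.11)[:2]-h; print('lid',np.hypot(*v),ang(v))
g,o=scoopw(im,c,h); s=(o<.5).astype(int); e=np.flatnonzero(np.diff(s)); print('edges',g[e],'nan',g[np.isnan(o)][[0,-1]] if np.isnan(o).any() else '')
E
python3 w.py "dict(hub=(167,185),lid=(236,150),**{'in':[(284,34),(332,114)],'out':[(321,16),(368,96)]})" pics/w5.png
```

```text
hub [ 0.58075316 -0.03179157]
inner z 0.045 0.16674432549828055 -14.425276243237263 outer 0.2076003889241556 -15.069222912488021
 edge len 0.07779221198075242 normal -16.978312373442876 -196.97831237344286
inner z 0.01 0.16927006355158353 -12.610563911578403 outer 0.20162487853199357 -16.404603076717226
 edge len 0.08594255383614216 normal -16.978312373442847 -196.97831237344286
lid 0.08851703507516172 -27.38990020015233
edges [-170.5 -143.  -127.5  -71.   -55.     0.    15.    16.    16.5   72.
   88.   110.   136.5  143.5  160.5  165.5] nan
```

The wrist view gives consistent angles: the scoops put the orange spot at -27.7°, the lid itself reads -27.4°, and the ticket is at about -15°. The disc needs another 12.7° or so anticlockwise.

```bash
python3 -c "
from h import *
to(pol(.15,297.5,.36),-62)"
```

```text
pos [ 0.6521 -0.1631  0.411 ] psi -49.86 t 10.5 travel [-3.4 -0.8 51. ] spin 12.1
```

```bash
python3 -m pendant '[{"gripper":0,"travel":[-3.4,-0.8,20],"spin":6},{"gripper":0,"travel":[-3.4,-0.8,40],"spin":12},{"gripper":0,"travel":[-3.4,-0.8,51],"spin":12},{"gripper":0,"travel":[-3.4,-0.8,51],"spin":12},{"gripper":0,"travel":[-3.4,-0.8,51],"spin":12}]' >/dev/null; python3 -m pendant '[{"gripper":0,"travel":[0,0,35],"spin":0},{"gripper":0,"travel":[0,0,70],"spin":0},{"gripper":0,"travel":[0,0,105],"spin":0},{"gripper":0,"travel":[0,0,135],"spin":0},{"gripper":0,"travel":[0,0,149],"spin":0}]'; python3 -m pendant '[{"gripper":0,"travel":[0,0,0],"spin":0},{"gripper":0,"travel":[0,0,0],"spin":0},{"gripper":0,"travel":[0,0,0],"spin":0},{"gripper":0,"travel":[0,0,0],"spin":0},{"gripper":0,"travel":[0,0,0],"spin":0}]'; python3 -c "
from h import *
to(pol(.15,297.5,.211),-62)
for d in (3,6,9,12,15,17): print(d,150*np.sin(np.radians(d)),150*(1-np.cos(np.radians(d))))"
```

```text
clock: 11.5
eef_pos: [0.6484, -0.1644, 0.2088]
tcp_rot: [-0.001, 0.97, 0.243, -0.001]
ft_force: [-0.3, -0.6, -0.6]
gripper_width: -0.002
clock: 12.0
eef_pos: [0.6495, -0.1649, 0.2126]
tcp_rot: [0.001, 0.97, 0.243, 0.001]
ft_force: [-0.3, -0.6, 0.1]
gripper_width: -0.002
pos [ 0.6495 -0.1649  0.2126] psi -61.88 t 12.0 travel [-0.4 -0.5  1.6] spin 0.1
3 7.850393436441575 0.20556978681392502
6 15.679269490148021 0.8217156947590065
9 23.46516975603463 1.8467489107293344
12 31.1867536226639 3.2778598899291467
15 38.82285676537811 5.111126056639753
17 43.85575570841051 6.554286605544685
```

```bash
python3 -m pendant '[{"gripper":0,"travel":[5.2,-0.1,0],"spin":-2},{"gripper":0,"travel":[10.5,-0.4,0],"spin":-4},{"gripper":0,"travel":[15.7,-0.8,0],"spin":-6},{"gripper":0,"travel":[20.9,-1.5,0],"spin":-8},{"gripper":0,"travel":[26,-2.3,0],"spin":-10}]'; python3 -m pendant '[{"gripper":0,"travel":[4,-0.1,0],"spin":-1},{"gripper":0,"travel":[7.5,-0.2,0],"spin":-2},{"gripper":0,"travel":[10.5,-0.4,0],"spin":-4},{"gripper":0,"travel":[12.6,-0.6,0],"spin":-5},{"gripper":0,"travel":[14,-0.7,0],"spin":-5}]'; python3 -m pendant '[{"gripper":0,"travel":[0,0,0],"spin":0},{"gripper":0,"travel":[-3,0,0],"spin":0},{"gripper":0,"travel":[-6,0,0],"spin":0},{"gripper":0,"travel":[-6,0,-40],"spin":0},{"gripper":0,"travel":[-6,0,-90],"spin":0}]'; python3 -m pendant '[{"gripper":0,"travel":[-10,20,-40],"spin":0},{"gripper":0,"travel":[-30,40,-80],"spin":0},{"gripper":0,"travel":[-40,40,-110],"spin":0},{"gripper":0,"travel":[-40,40,-110],"spin":0},{"gripper":0,"travel":[-40,40,-110],"spin":0}]';python3 -m pendant '[{"gripper":0,"travel":[0,0,0],"spin":0},{"gripper":0,"travel":[0,0,0],"spin":0},{"gripper":0,"travel":[0,0,0],"spin":0},{"gripper":0,"travel":[0,0,0],"spin":0},{"gripper":0,"travel":[0,0,0],"spin":0}]' >/dev/null; python3 -c "
from h import *
to(pol(.15,297.5,.36),-62)
cv2.imwrite('pics/w6.png',camera('wrist')[...,::-1])"
```

```text
clock: 12.5
eef_pos: [0.6714, -0.1502, 0.211]
tcp_rot: [0.0, 0.945, 0.328, 0.0]
ft_force: [-0.6, -1.0, 0.0]
gripper_width: 0.0
clock: 13.0
eef_pos: [0.6815, -0.1411, 0.2109]
tcp_rot: [-0.0, 0.93, 0.368, -0.0]
ft_force: [-1.4, -0.6, 0.5]
gripper_width: -0.0
clock: 13.5
eef_pos: [0.6751, -0.1451, 0.2974]
tcp_rot: [-0.003, 0.93, 0.367, -0.004]
ft_force: [0.3, -0.7, -1.1]
gripper_width: -0.003
clock: 14.0
eef_pos: [0.6748, -0.2022, 0.4119]
tcp_rot: [0.0, 0.93, 0.367, 0.001]
ft_force: [-0.6, 0.0, -0.9]
gripper_width: -0.001
pos [ 0.6752 -0.2016  0.4103] psi -46.87 t 14.5 travel [  6.1 -44.9  50.4] spin 15.1
```

View pics/w6.png

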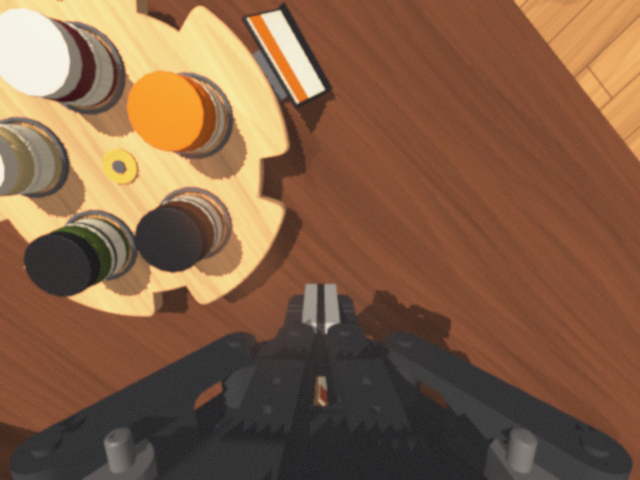

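Wrist view: hub (120,167), lid (166,111), and ticket corners (244,17), (284,6), (329,90) and (294,105). The lid now sits nearly behind the ticket.

```bash
python3 w.py "dict(hub=(120,167),lid=(166,111),**{'in':[(244,17),(294,105)],'out':[(284,6),(329,90)]})" pics/w6.png; python3 - <<'E'
from h import *
c=wcal(); h=ray(c,(120,167),.053)[:2]; im=cv2.imread('pics/w6.png')[...,::-1].copy()
o,_=blobs(im,(5,150,150),(18,255,255),100); print(o)
h2,w2=blobs(im,(0,0,170),(180,60,255),100)
for b in h2:
    if b[1][0]>200:
        for z in (.02,.03,.04): v=ray(c,b[1],z)[:2]-h; print('white',b,z,np.hypot(*v),ang(v))
for b in o:
    for z in (.02,.03): v=ray(c,b[1],z)[:2]-h; print('or',b[1],z,np.hypot(*v),ang(v))
g=np.arange(-30,0,1.); print('pred px of stand +x at -15, r .165/.21 z.006:',[proj(c,[*pol(r,-15,0)[:2],.006]).round(0) for r in(.165,.21)])
im,c,oo=measure('top'); cv2.imwrite('pics/top7.png',cv2.resize(im[140:340,230:520,::-1],None,fx=2.7,fy=2.7,interpolation=cv2.INTER_CUBIC))
f=scoops(im,c); print('top scoops mod72',f,'-> jar',[round(f-36+72*k,1) for k in(0,1)]); print([(b[1],ang(ray(c,b[1],.11)[:2]-AX)) for b in oo if 350<b[1][0]<430])
E
```

```text
hub [ 0.58072545 -0.03205335]
inner z 0.045 0.16931700081498235 -14.734965353665837 outer 0.2061441778035884 -15.150192849982812
 edge len 0.08158854739553908 normal -16.52739804311976 -196.52739804311977
inner z 0.01 0.16916216590598482 -11.911511940669685 outer 0.2031638781778601 -17.243959080385046
 edge len 0.09014652611004186 normal -16.527398043119746 -196.52739804311975
lid 0.08648413293134266 -15.568971737596451
edges [-164.  -130.5 -115.5  -59.   -43.5   11.5   16.    69.5   75.   161. ] nan [ 16.5 161. ]
[(154, array([540.8,  20.8]), array([523,  10,  35,  24], dtype=int32)), (106, array([618.1,  24.5]), array([609,  13,  21,  24], dtype=int32)), (961, array([278.4,  57.1]), array([250,  15,  58,  87], dtype=int32)), (5063, array([166.4, 110. ]), array([126,  71,  84,  81], dtype=int32)), (321, array([623.5, 131.2]), array([595, 104,  45,  58], dtype=int32))]
white (1687, array([293.3,  52.3]), array([262,  11,  62,  86], dtype=int32)) 0.02 0.19275567080041794 -14.359115229528987
white (1687, array([293.3,  52.3]), array([262,  11,  62,  86], dtype=int32)) 0.03 0.1921964284
[... 346 characters left out ...]
4.5] 0.03 0.4720935246073092 -31.717838667495574
or [278.4  57.1] 0.02 0.1786271244491401 -13.005630024012248
or [278.4  57.1] 0.03 0.17840985967703116 -13.763291479157184
or [166.4 110. ] 0.02 0.06379519002097359 8.766822514349364
or [166.4 110. ] 0.03 0.06566916109936323 5.316868796256093
or [623.5 131.2] 0.02 0.49290861027229077 -43.122574117063635
or [623.5 131.2] 0.03 0.4844564999091182 -43.08220301227943
pred px of stand +x at -15, r .165/.21 z.006: [array([271.,  75.]), array([309.,  48.])]
top scoops mod72 19.530635397382184 -> jar [np.float64(-16.5), np.float64(55.5)]
[(array([385.4, 166.2]), np.float64(-15.222950426638691)), (array([377. , 191.6]), np.float64(-15.445776828882904))]
```

View pics/top7.png

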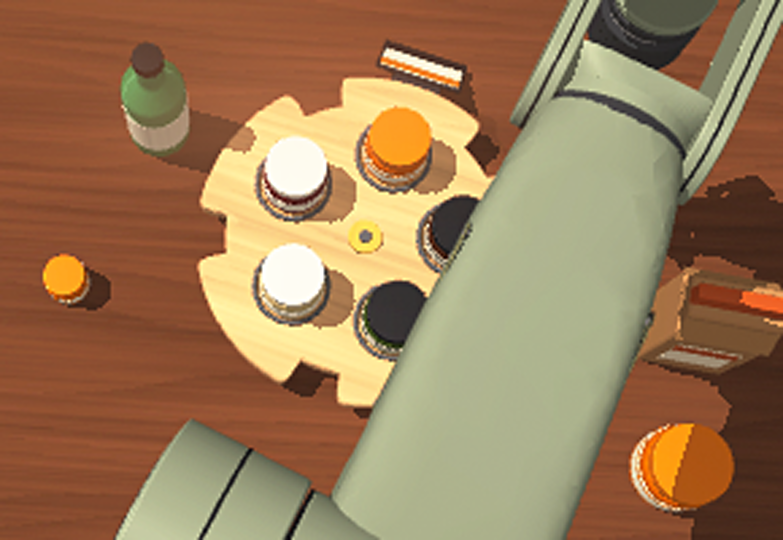

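The measurements agree to within about half a degree, nothing else has moved, and the hand is clear. I'm handing it in.

```bash
python3 -c "
from workcell import *
print(job_done(), read_state()['clock'])"
```

```text
the job is handed in; nothing more can be done
the job is handed in; nothing more can be done
```

The jar with the orange lid now stands at the front, centred behind the ticket to within about 1°. I handed the job in after roughly 15 s of robot time. The last clock reading was 14.5 s; there was one more picture after that.

I put the closed fingers into a rim scoop and swept the carousel about 124° anticlockwise in two pushes. I then lifted the hand clear.

**Last checks (wrist camera):**
- The scoops put the jar's place at about -15.1° and the lid reads -15.6°. The ticket is at about -14.9°.

**Last checks (top camera):**
- The lid reads -15.4° and the ticket -15.2°.
- All five jars were upright in their rings before hand-in, though the arm partly hid two of them in the top view.
- The bottle, coffee bag and the two loose orange-lidded jars looked unmoved. The clipboard was outside the last picture, but the hand came nowhere near it.

**Forces:** The wrist force stayed around 2 N in every reading I saw.

**Disagreement:** The top-view scoop fit was partly hidden by the arm and gave -16.5°. The ticket's edge direction in the wrist view also gave about -16.5° instead of -15°. I trusted the position-based measurements over both.

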